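# Load the thickness board into a tabletop slab roller

### The job

The dark thickness board lies loose on the slab roller's white infeed leaf: push it, gently, over the brass lip so that it drops flat into the recess under the roller, and press it firmly home against the orange end stop, without shoving the stop off its setting. Then swing the red keeper across so that it reaches over the board and holds it down, and leave everything else as it is.

Things in the scene. Friction and masses are not known exactly. Their poses are not given: they have to be found in the camera images.
- roller_bed: Tabletop slab roller, fixed, 640 x 300 mm. Origin on the table surface below the middle of the lip's back face; +x = feed direction (from the white infeed leaf over the brass lip and under the roller), +y = across, towards the long fence and the hand wheel, z up. Infeed leaf (x -330 to 0) and recess floor (x > 0) are level, both 60 mm above the table.
- lip (a point): Middle of the brass lip's back edge, on its crest, 65 mm above the table. The lip runs right across between fence and rail, 5 mm higher than leaf and recess floor: ramp from x -12 to -3 mm, level crest to x 0, then a sheer 5 mm drop into the recess, which is 184 mm wide.
- fence (a point): Point on the inner face of the steel side fence, at its top (14 mm above the bed), beside the lip: bed y +91.5 mm. The fence runs the whole length of the machine, parallel to x, so a board held against it is in line with the recess.
- rail (a point): Point on the inner face of the opposite steel rail, at its top (12 mm above the bed), beside the lip: bed y -92.5 mm. The rail is 20 mm wide and starts only at x 0; before it a 6 mm thick mouth flares outward to x -31, y -107 mm.
- roller (a point): Middle of the aluminium roller's axis: x 125 mm, 47 mm above the bed. Diameter 50 mm, so 22 mm are free under it. Blue bearing stands at its ends (x 100 to 150, y 97 to 127 mm either side) carry black screw knobs up to 120 mm above the bed.
- board: Thickness board (shim), dark brown, 150 mm (x, along the feed) by 180 mm (y) by 10 mm, about 0.3 kg, slides under 1.5 to 3 N, loose on the infeed leaf. Origin at the centre of its underside. Too wide to grasp, and the roller bars the way from above. Seated on the recess floor, its top stands 5 mm higher than the lip, so its rear edge can still be pushed by something kept just above the lip.
- board_front (a point): Middle of the board's front edge face (its +x side, 75 mm from the board's origin), 6 mm above its underside.
- end_stop: End stop: an orange bar (stop_bar_c0), 14 x 176 x 12 mm, across the recess on two slotted steel strips. Origin on the recess floor at the strips' zero mark, mid-width, 163 mm behind the lip; axes as the bed's. Only the fixed strips are measured: the bar's face may be set anywhere from 10 mm before to 10 mm behind the zero. Held by finger-tight wing nuts: it slips along x when pushed with about 14 N.
- keeper (a joint): Red keeper tab, angle in rad: 0 = pointing to the bed's -x, along the rail; negative = swung outward, off the rail; it grows as it turns inward over the recess (clockwise from above); 1.57 = pointing to +y, right across the board's edge. Range -0.7 to 1.75, stays where left, takes about 1.3 N at its post. The tab is 14 mm wide, reaches 47 mm from its pivot, and its underside passes 2.5 mm above the seated board.
- keeper_pivot (a point): Pivot of the keeper, on top of the -y rail, 35 mm behind the lip's back face; 16.5 mm above the bed.
- keeper_post (a point): Middle of the keeper's finger post: upright red pin, 10 mm diameter, 26 mm tall (from 16.5 to 42.5 mm above the bed), 40 mm from the pivot.
- thin_board: Spare thin board, cork-coloured, 110 x 160 x 5 mm, on the outfeed bed beyond the roller; leave it.
- paring_tool: Wood-and-steel paring tool, 134 mm long, lying on the thin board; leave it.
- glaze_jar: Blue glaze jar, 72 mm diameter, 85 mm tall, on the table past the outfeed end; leave it.
- slip_bottle: White bottle with orange cap, 60 mm diameter, 150 mm tall, beside the infeed leaf on the robot side; leave it.
- tool_pot: Terracotta pot of modelling tools, 84 mm diameter, 180 mm tall, past the infeed end; leave it.
- maquette: Small terracotta head on a 75 mm plaster plinth, 128 mm tall; leave it.
- wrench: Steel wrench, 170 mm, on the table; leave it.
There are look-alikes about, which are no part of the job. Leave any purple or turquoise look-alike of the board alone.

How it is judged:
On the way:
1. the board has dropped flat into the recess behind the lip and bears on the end stop with at least 3 N for a moment (z of board in the frame of roller_bed below 0.0622 m and angle between board's own z axis and vertical below 0.02 rad and contact force between board and end_stop above 3 N), for 0.05 s.
At the end, for the whole second after the job is handed in: The board lies flat on the recess floor behind the lip (not more than 2.2 mm above it, tilt under 0.02 rad), square within 0.035 rad, its front edge within about 2 mm of the end stop, at rest, and the keeper is turned in to at least 1.3 rad, over the board (z of board in the frame of roller_bed below 0.0622 m and angle between board's own z axis and vertical below 0.02 rad and distance between board_front and stop_bar_c0 below 0.0096 m and angle between the x axis of board and the x axis of roller_bed, either way round below 0.035 rad and value of joint keeper above 1.3 rad and linear speed of board below 0.01 m/s); the robot touches nothing.
It fails at once if the end stop is shoved more than 1.5 mm off its setting (distance of stop_bar_c0 from where it was at the start of the episode above 0.0015 m).
It fails at once if the board is pushed with more than 25 N (contact force between the fingers and board above 25 N).
It fails at once if one of the other things is moved by more than 20 mm (distance of any of thin_board, paring_tool, glaze_jar, slip_bottle, tool_pot, maquette, wrench from where it was at the start of the episode above 0.02 m).
It also fails if it takes over 72 s, if anything falls off the work surface, if the arm or the gripper's body presses on something with over 40 N, if the wrist force passes 120 N, or if a joint passes its speed limit or range.

### The arm

A 7-joint arm with a two-finger parallel gripper is mounted at the origin on the work surface. World frame = base frame: x ahead of the robot, y to its left, z up, the work surface at z = 0. Lengths are in m, angles in rad, forces in N, time in s.
With the tool pointing down it reaches from about 0.425 to 0.975 m from the base axis. Payload 16.7 kg.
Tool frame: the origin (TCP) lies midway between the tips of the shut fingers; the grasp point (between the pads) lies ctrl.tcp_to_grasp behind it (ctrl.tcp_to_grasp is the distance from the TCP to the grasp point, in m); z points along the fingers, y is the line along which they close (so a half turn about z gives the same grasp; the last joint's range is limited). The gripper opens to 85 mm and grips with 20 to 120 N. Pads are 22 mm wide; open, the fingers measure 114 mm over their backs; the gripper's body (76 mm by 85 mm) begins 54 mm behind the grasp point. The pads swing forward as they close: fully open they stand 13 mm farther back than shut.
Start: joints at [1.044, 0.426, 0.074, 1.606, -0.034, 1.111, -0.067], TCP at [0.249, -0.627, 0.231] pointing down, gripper open.
Joint ranges: [-2.85, 2.85], [-0.5, 2.14], [-1.23, 1.37], [0.21, 2.46], [-1.02, 4.16], [0.16, 2.05], [-2.73, 2.73]. Speed limits (rad/s): [1.89, 1.89, 2.39, 2.39, 3.01, 3.01, 3.01].

### API

Orientations are given as [roll, pitch, yaw] about the fixed x, y, z axes, in that order (R = Rz(yaw) Ry(pitch) Rx(roll)).
In Python, from rig import monitor, viewer, job, find_in, outline_of, ctrl gives the robot as it stands.
- The arm moves only by the tool apply_moves, never from a script. Its argument "series" is a list of rows, each an object of numbers: "tx", "ty", "tz": the shift along the tool's x, y, z in cm; "ax", "ay", "az": the turn, a rotation vector about the tool's x, y, z in rad; "fingers": the opening in per cent of the stroke, from 0 (shut) to 100 (fully open). A call has 1 to 20 rows; each row shifts and turns the commanded pose from where the row before left it, along the tool's axes as they then stand; what a row does not reach is not made up. A row lasts 1/8 s, in which the tool goes at most 62.5 mm and 10.7 degrees, less where a joint would pass 70% of its speed; a pose out of reach is approached as far as the arm can. A call with a gripper value outside its range is refused whole. The fingers move at their own pace and stop on an object; "grip_force" is the grip in N (left out, the last holds). Time passes only in rows, so rows that do not move let the fingers close. It gives the time, the measured TCP pose, the force, the opening and the grip force at its end, in the units of the state.
- monitor.sense(): the state, without advancing time (a new reading comes with each control period).
- viewer.read_camera(name): name is "side" or "top"; returns a dict with "color" (420x560x3 uint8, blue, green, red), "range_z" (420x560 float32, m along the optical axis (not along the pixel's ray), 0 where there is no reading), "intrinsics" (3x3 intrinsics, pixels), "extrinsics" (4x4, takes a point from world to camera coordinates). Camera axes: x right, y down, z forward; pixel columns grow to the right and rows downward; lengths in m; the calibration is good to about 2 mm. A picture is of the moment at which its call begins.
- job.finish_job(): hands the job in; it is judged then, once.
Trained networks look in a picture, given as the dict that the camera call returned (one of the last four; its "shot" number tells which), for a name from the list of things; names that differ only in an ending like _2 or _b are one class to them, and where a whole thing is asked for, a point or a joint stands for the part that bears it (a point fixed in the world has none). Each returns a list of dicts, best first, with "conf" (0 to 1); they miss things now and then, are a little off and sometimes report something else, mostly with a low value. They report only what shows in the picture. A call takes as long as a camera call. They do not tell look-alikes from the thing itself.
- find_in(picture, thing): "at" ([column, row] in pixels, amid what is visible of it).
- outline_of(picture, thing): "region" (420x560 bool, what is visible of it) and "at" ([column, row] in pixels, amid what is visible of it).
The state is a dict: "time": time; "qpos": joint angles; "qd": joint speeds; "effort": joint torques, N m; "tcp_pos": TCP position; "orientation": TCP orientation; "wrist_force": force on the tool from outside, world axes, zero at the start; "moment": the same for the moment, N m; "grip_width": opening from 0.0 (shut) to 1.0 (fully open); "grip_force": force on a finger pad.
Only numpy, scipy, OpenCV 4.12 (cv2) and the standard library are available. Lean on these libraries where they do the work, as an engineer would, in place of code of your own. Each camera call takes 0.05 s, during which the arm holds its last target. There are 200 camera calls.

## Working session

There is one attempt and no reset: what is moved stays moved. The work goes in short steps, Python scripts to look and compute and a tool call to move; the robot and the scene stay as the last step left them, time stands still between calls to the robot, and variables do not carry over. Pictures are saved under pics/ and viewed, at most 10 in all, crops included, and the job is handed in when it is done.

Besides the shell and the picture viewer there is one more tool, called as name(argument=value, ...) on one line, values as JSON. apply_moves: Moves the arm, as the interface text tells. Its arguments: {"type":"object","properties":{"series":{"type":"array"},"grip_force":{"type":"number"}},"required":["series"]}

```bash
ls; mkdir -p pics
cat > h.py <<'E'
import numpy as np, cv2
from rig import monitor, viewer, job, find_in, outline_of, ctrl
def unproj(p,uv,r=None,z=None):
    """pixel -> world using depth, or intersecting plane world z"""
    K=p["intrinsics"];T=np.linalg.inv(p["extrinsics"]);u,v=uv
    d=np.linalg.inv(K)@np.array([u,v,1.])
    if z is not None:
        o=T[:3,3];w=T[:3,:3]@d;return o+w*(z-o[2])/w[2]
    if r is None:
        a=p["range_z"][int(round(v))-1:int(round(v))+2,int(round(u))-1:int(round(u))+2];r=np.median(a[a>0]) if (a>0).any() else np.nan
    return T[:3,:3]@(d*r)+T[:3,3]
def proj(p,X):
    E=p["extrinsics"];c=E[:3,:3]@X+E[:3,3];q=p["intrinsics"]@c;return q[:2]/q[2]
E
python3 - <<'E'
from h import *
np.set_printoptions(precision=4,suppress=True)
s=monitor.sense();print({k:s[k] for k in("time","tcp_pos","orientation","wrist_force","grip_width")},ctrl.tcp_to_grasp)
for c in("top","side"):
    p=viewer.read_camera(c);cv2.imwrite(f"pics/{c}0.png",p["color"])
    print(c,"cam",np.linalg.inv(p["extrinsics"])[:3,3])
    for n in("roller_bed","lip","fence","rail","roller","board","board_front","end_stop","keeper","keeper_pivot","keeper_post"):
        for d in find_in(p,n)[:3]:
            print(n,np.round(d["conf"],2),np.round(d["at"],1),unproj(p,d["at"]))
E
```

```text
pics
{'time': 0.0, 'tcp_pos': array([ 0.2488, -0.627 ,  0.2306]), 'orientation': array([-3.1402,  0.0001,  0.3777]), 'wrist_force': array([-0.6381, -0.1925,  0.6126]), 'grip_width': 1.002893620984053} 0.0187
top cam [ 0.3088 -0.032   1.2885]
roller_bed 0.86 [269.2 167. ] [0.6157 0.0092 0.0588]
lip 0.86 [267.  165.1] [0.6222 0.0162 0.0581]
fence 0.82 [271.2 160.2] [0.6375 0.0026 0.0598]
fence 0.16 [212.1 167.1] [0.6157 0.1893 0.0697]
rail 0.59 [269.2 162.4] [0.6308 0.0091 0.0583]
roller 0.62 [266.5 162.9] [0.6293 0.0177 0.0585]
board 0.93 [186.5 296.2] [0.2109 0.2801 0.0091]
board 0.88 [351.  275.6] [ 0.268  -0.2467  0.0108]
board 0.57 [216.1 171.5] [0.6013 0.1765 0.07  ]
board_front 0.9 [215.1 167.2] [0.6151 0.1797 0.0702]
board_front 0.69 [351.4 280.7] [ 0.2517 -0.2477  0.0091]
board_front 0.62 [112.6 269. ] [0.3007 0.5192 0.0102]
end_stop 0.87 [307.  179.7] [ 0.5698 -0.1094  0.0712]
keeper 0.73 [307.9 173.7] [ 0.5887 -0.1125  0.0724]
keeper 0.33 [442.3 188.9] [ 0.5267 -0.5161  0.1078]
keeper_pivot 0.9 [268.5 162. ] [0.6321 0.0113 0.0585]
keeper_post 0.28 [134.3 158.9] [0.635  0.4204 0.1113]
side cam [0.1044 0.9164 1.0496]
roller_bed 0.89 [216.7 237.2] [0.625  0.0834 0.0584]
lip 0.59 [220.2 236. ] [0.6166 0.0736 0.0581]
lip 0.58 [221.8 317.8] [0.4488 0.3912 0.1054]
fence 0.65 [217.8 237.6] [0.6206 0.0838 0.0585]
rail 0.69 [220.2 235.1] [0.6181 0.0705 0.059 ]
rail 0.19 [256.5 186.6] [ 0.5976 -0.2049  0.0744]
roller 0.91 [217.7 235.3] [0.6258 0.0742 0.0587]
board 0.91 [319.3 331.8] [0.1977 0.2792 0.0109]
board 0.74 [249.6 388.2] [0.3217 0.5025 0.0085]
board 0.7 [209.  261.7] [0.5923 0.1996 0.0698]
board_front 0.96 [208.2 257.6] [0.6023 0.1859 0.0708]
board_front 0.86 [345.5 213.5] [ 0.2465 -0.2496  0.0122]
board_front 0.82 [255.2 391.3] [0.3052 0.5042 0.0072]
keeper 0.41 [254.6 238.1] [0.4891 0.0691 0.0913]
keeper_pivot 0.94 [215.4 234.8] [0.6338 0.0757 0.0596]
```

Run:
```python
import cv2
a=cv2.imread("pics/top0.png")[90:260,90:410];cv2.imwrite("pics/top0c.png",cv2.resize(a,(800,425),interpolation=cv2.INTER_CUBIC))
a=cv2.imread("pics/side0.png")[140:340,100:380];cv2.imwrite("pics/side0c.png",cv2.resize(a,(800,571),interpolation=cv2.INTER_CUBIC))
```

```text
(no output)
```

View pics/top0c.png

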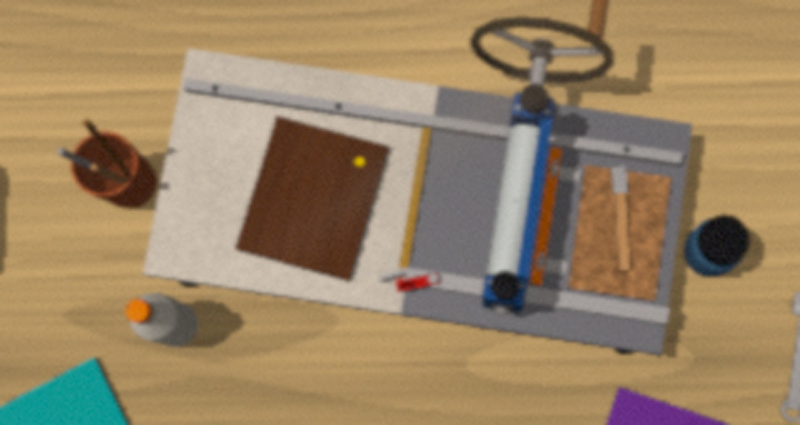

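View pics/side0c.png

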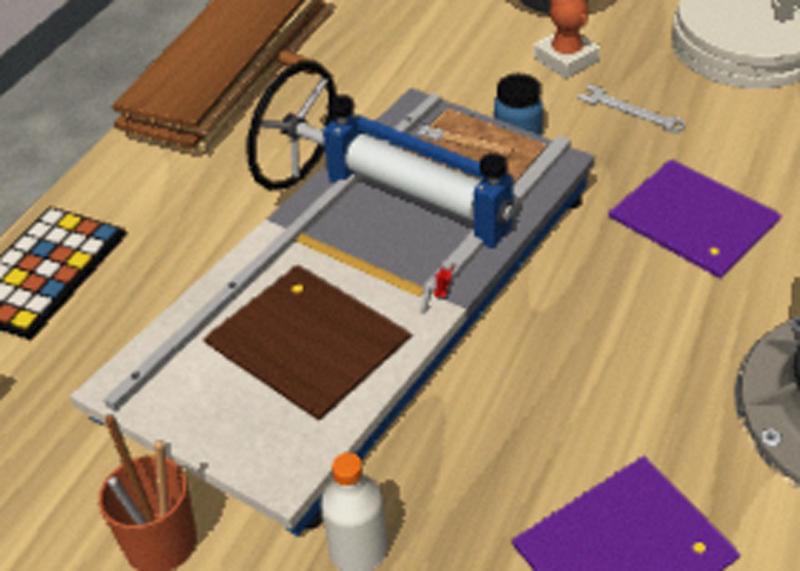

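The top view shows the board (image pixel about 216,168) on the white leaf, turned some 7° from the bed. The lip is at about (257,168), and the keeper (256,203) lies along the rail. The infeed side is on the left (world +y) and the fence is at the top (world +x). Next I'll fit the poses.

```bash
cat >> h.py <<'E'
def cloud(p):
    K=p["intrinsics"];T=np.linalg.inv(p["extrinsics"]);r=p["range_z"];v,u=np.mgrid[:r.shape[0],:r.shape[1]]
    P=np.stack([(u-K[0,2])/K[0,0]*r,(v-K[1,2])/K[1,1]*r,r],-1)@T[:3,:3].T+T[:3,3]
    P[r<=0]=np.nan;return P
def planeP(p,z):
    K=p["intrinsics"];T=np.linalg.inv(p["extrinsics"]);v,u=np.mgrid[:420,:560]
    d=np.stack([(u-K[0,2])/K[0,0],(v-K[1,2])/K[1,1],np.ones(u.shape)],-1)@T[:3,:3].T
    return T[:3,3]+d*((z-T[2,3])/d[...,2:])
def biggest(m):
    n,l,s,_=cv2.connectedComponentsWithStats(m.astype(np.uint8));return l==1+np.argmax(s[1:,4])
def boardmask(p,hint=None):
    P=cloud(p);h=cv2.cvtColor(p["color"],cv2.COLOR_BGR2HSV);g=p["color"].astype(int)
    m=(g.sum(-1)<260)&(g[...,2]>g[...,0]+15)&(h[...,0]<20)&(abs(P[...,2]-.07)<.012)
    return biggest(m)
def rect(p,m,z):
    c=cv2.findContours(m.astype(np.uint8),cv2.RETR_EXTERNAL,cv2.CHAIN_APPROX_NONE)[0];c=max(c,key=len)[:,0]
    Q=planeP(p,z)[c[:,1],c[:,0],:2];(x,y),(w,h),a=cv2.minAreaRect((Q*1000).astype(np.float32));return x,y,w,h,a
E
python3 - <<'E'
from h import *
np.set_printoptions(precision=4,suppress=True)
for c in("top","side"):
    p=viewer.read_camera(c);P=cloud(p);g=p["color"].astype(int);h=cv2.cvtColor(p["color"],cv2.COLOR_BGR2HSV)
    near=np.hypot(P[...,0]-.6,P[...,1])<.45
    slab=biggest(cv2.morphologyEx(((abs(P[...,2]-.065)<.014)&near).astype(np.uint8),cv2.MORPH_CLOSE,np.ones((5,5))))
    print(c,"slab rect",rect(p,slab,.06), "leaf z",np.nanmedian(P[...,2][slab]))
    b=boardmask(p);print("board",b.sum(),rect(p,b,.07))
    br=near&(h[...,0]>14)&(h[...,0]<30)&(h[...,1]>110)&(abs(P[...,2]-.065)<.01)
    br=biggest(br);Q=planeP(p,.065)[br][:,:2];l=cv2.fitLine((Q*1000).astype(np.float32),cv2.DIST_HUBER,0,.01,.01).ravel();t=(Q*1000-l[2:])@l[:2]
    print("lip",br.sum(),l,"ends",l[2:]+t.min()*l[:2],l[2:]+t.max()*l[:2])
    white=near&(g.min(-1)>140)&(abs(P[...,2]-.06)<.006);w=biggest(white);print("leaf",w.sum(),rect(p,w,.06))
    rd=near&((h[...,0]<6)|(h[...,0]>174))&(h[...,1]>150)&(P[...,2]>.06);rd=biggest(rd)
    print("red",rd.sum(),P[rd].mean(0),P[rd].min(0),P[rd].max(0))
    orr=near&(h[...,0]>5)&(h[...,0]<14)&(h[...,1]>190)&(P[...,2]>.055)&(P[...,2]<.085);orr=biggest(orr);print("orange",orr.sum(),P[orr].mean(0),rect(p,orr,.072))
    for n in("keeper","end_stop","slip_bottle","tool_pot","board"):
        for d in outline_of(p,n)[:3]:print(n,round(d["conf"],2),np.round(d["at"]),np.nanmedian(P[d["region"]],0),d["region"].sum())
E
```

```text
top slab rect (609.45751953125, 44.887969970703125, 661.560791015625, 301.16790771484375, 80.16759490966797) leaf z 0.06151905994310414
board 3069 (1004.8788452148438, -301.93939208984375, 136.20651245117188, 401.0787658691406, 2.950557231903076)
lip 189 [  0.9856  -0.1692 609.772   51.7417] ends [521.4234  66.913 ] [699.8444  36.2743]
leaf 5591 (638.3452758789062, 208.53489685058594, 329.3173828125, 299.3910827636719, 80.1976547241211)
red 46 [0.4972 0.0549 0.0806] [0.4912 0.0353 0.0708] [0.5041 0.0717 0.1049]
orange 21 [ 0.5849 -0.1146  0.0719] (583.0478515625, -114.31671142578125, 9.427850723266602, 35.268821716308594, 88.62467956542969)
keeper 0.6 [255. 201.] [0.5004 0.0479 0.076 ] 95
keeper 0.45 [267. 164.] [0.6237 0.0146 0.0608] 15278
end_stop 0.63 [439. 190.] [ 0.5313 -0.5207  0.0406] 781
end_stop 0.57 [308. 170.] [ 0.6009 -0.1194  0.0705] 360
slip_bottle 0.59 [158. 217.] [0.4543 0.3576 0.0991] 460
tool_pot 0.64 [134. 159.] [0.652  0.4335 0.0658] 726
tool_pot 0.5 [379. 186.] [ 0.5398 -0.3255  0.0829] 499
tool_pot 0.42 [259. 198.] [0.4983 0.0479 0.0765] 67
board 0.94 [214. 169.
[... 359 characters left out ...]
, 73.37419128417969)
lip 170 [  0.9853  -0.1708 603.4497  56.3551] ends [516.2462  71.4719] [694.8744  40.5066]
leaf 4572 (634.2003784179688, 211.70156860351562, 332.583740234375, 299.7391662597656, 80.14566802978516)
red 42 [0.4915 0.0644 0.0832] [0.4857 0.0358 0.0706] [0.5059 0.077  0.1046]
orange 1 [ 0.9323 -0.1277  0.0718] (932.1421508789062, -127.47218322753906, 0.0, 0.0, 0.0)
keeper 0.43 [252. 238.] [0.4928 0.0511 0.0771] 71
slip_bottle 0.75 [222. 318.] [0.4466 0.3868 0.0899] 769
tool_pot 0.55 [150. 317.] [0.6436 0.44   0.0706] 1136
board 0.83 [248. 391.] [0.3124 0.511  0.0094] 3226
board 0.81 [320. 334.] [0.1992 0.2834 0.0097] 2954
board 0.79 [340. 215.] [ 0.2511 -0.2371  0.0096] 1282
```

apply_moves(series=[{"az":0.183},{"az":0.183},{"az":0.183},{"tx":4,"ty":-1.2},{"tx":4,"ty":-1.2},{"tx":4,"ty":-1.2},{"tx":4,"ty":-1.2},{"tx":4,"ty":-1.2},{"tx":4,"ty":-1.2},{"tx":-0.8,"ty":-4},{"tx":-0.8,"ty":-4},{"tx":-0.8,"ty":-4},{"tx":-0.8,"ty":-4},{"tx":-0.8,"ty":-4},{"tx":-0.8,"ty":-4}])

```text
invalid input at $.series[0]: expected keys tx, ty, tz, ax, ay, az, fingers
```

Run:
```python
from h import *
np.set_printoptions(precision=4,suppress=True)
p=viewer.read_camera("top");P=cloud(p)
for d in outline_of(p,"board")[:3]:
    m=d["region"];c=np.nanmedian(P[m],0)
    if abs(c[2]-.07)<.01: print("top board",rect(p,biggest(m),.07))
s=monitor.sense();print(s["qpos"],s["tcp_pos"],s["orientation"])
```

```text
top board (611.2991943359375, 179.31695556640625, 151.089599609375, 180.6825408935547, 73.48857879638672)
[ 1.0435  0.4261  0.0739  1.606  -0.0341  1.1108 -0.0671] [ 0.249  -0.6274  0.2313] [ 3.1416 -0.      0.3778]
```

apply_moves(series=[{"tx":0,"ty":0,"tz":0,"ax":0,"ay":0,"az":0.183,"fingers":100},{"tx":0,"ty":0,"tz":0,"ax":0,"ay":0,"az":0.183,"fingers":100},{"tx":0,"ty":0,"tz":0,"ax":0,"ay":0,"az":0.183,"fingers":100},{"tx":4,"ty":-1.2,"tz":0,"ax":0,"ay":0,"az":0,"fingers":100},{"tx":4,"ty":-1.2,"tz":0,"ax":0,"ay":0,"az":0,"fingers":100},{"tx":4,"ty":-1.2,"tz":0,"ax":0,"ay":0,"az":0,"fingers":100},{"tx":4,"ty":-1.2,"tz":0,"ax":0,"ay":0,"az":0,"fingers":100},{"tx":4,"ty":-1.2,"tz":0,"ax":0,"ay":0,"az":0,"fingers":100},{"tx":4,"ty":-1.2,"tz":0,"ax":0,"ay":0,"az":0,"fingers":100},{"tx":-0.8,"ty":-4,"tz":0,"ax":0,"ay":0,"az":0,"fingers":100},{"tx":-0.8,"ty":-4,"tz":0,"ax":0,"ay":0,"az":0,"fingers":100},{"tx":-0.8,"ty":-4,"tz":0,"ax":0,"ay":0,"az":0,"fingers":100},{"tx":-0.8,"ty":-4,"tz":0,"ax":0,"ay":0,"az":0,"fingers":100},{"tx":-0.8,"ty":-4,"tz":0,"ax":0,"ay":0,"az":0,"fingers":100},{"tx":-0.8,"ty":-4,"tz":0,"ax":0,"ay":0,"az":0,"fingers":100}])

```text
time: 3.78
tcp_pos: [0.4912, -0.3513, 0.2314]
orientation: [3.142, -0.0, -0.171]
wrist_force: [1.1, 0.3, -0.7]
grip_width: 0.998
grip_force: 0.0
```

apply_moves(series=[{"tx":-0.8,"ty":-4.6,"tz":0,"ax":0,"ay":0,"az":0,"fingers":100},{"tx":-0.8,"ty":-4.6,"tz":0,"ax":0,"ay":0,"az":0,"fingers":100},{"tx":-0.8,"ty":-4.6,"tz":0,"ax":0,"ay":0,"az":0,"fingers":100},{"tx":-0.8,"ty":-4.6,"tz":0,"ax":0,"ay":0,"az":0,"fingers":100},{"tx":-0.8,"ty":-4.6,"tz":0,"ax":0,"ay":0,"az":0,"fingers":100},{"tx":-0.8,"ty":-4.6,"tz":0,"ax":0,"ay":0,"az":0,"fingers":100},{"tx":-0.8,"ty":-4.6,"tz":0,"ax":0,"ay":0,"az":0,"fingers":100},{"tx":-0.8,"ty":-4.6,"tz":0,"ax":0,"ay":0,"az":0,"fingers":100},{"tx":-0.8,"ty":-4.6,"tz":0,"ax":0,"ay":0,"az":0,"fingers":100},{"tx":-0.8,"ty":-4.6,"tz":0,"ax":0,"ay":0,"az":0,"fingers":100},{"tx":-0.8,"ty":-4.6,"tz":0,"ax":0,"ay":0,"az":0,"fingers":100},{"tx":-0.8,"ty":-4.6,"tz":0,"ax":0,"ay":0,"az":0,"fingers":100},{"tx":0,"ty":0,"tz":0,"ax":0,"ay":0,"az":0,"fingers":100},{"tx":0,"ty":0,"tz":3,"ax":0,"ay":0,"az":0,"fingers":100},{"tx":0,"ty":0,"tz":3,"ax":0,"ay":0,"az":0,"fingers":100},{"tx":0,"ty":0,"tz":3,"ax":0,"ay":0,"az":0,"fingers":100}])

```text
time: 5.78
tcp_pos: [0.491, 0.2069, 0.1406]
orientation: [-3.142, -0.0, -0.172]
wrist_force: [0.4, 0.7, -0.5]
grip_width: 0.999
grip_force: 0.0
```

```bash
cat >> h.py <<'E'
O=np.array([607.6,47.7]);yb=np.deg2rad(-99.83);BX=np.array([np.cos(yb),np.sin(yb)]);BY=np.array([-BX[1],BX[0]])
def bed(w): d=np.asarray(w)[:2]*1000-O;return np.array([d@BX,d@BY])
E
python3 - <<'E'
from h import *
s=monitor.sense();print(s["time"],s["qpos"],s["tcp_pos"],s["orientation"][2],bed(s["tcp_pos"]),s["wrist_force"])
p=viewer.read_camera("side");a=p["color"][140:340,100:380];cv2.imwrite("pics/s1.png",cv2.resize(a,(800,571),interpolation=cv2.INTER_CUBIC))
E
```

```text
5.775 [-0.28565783  0.31555426 -0.27743823  1.99639662  0.11443124  0.84383654
 -2.36904176] [0.49098418 0.20690811 0.1406396 ] -0.17199966640594333 [-136.9614358  -142.08461111] [ 0.43212685  0.6751865  -0.54346145]
```

View pics/s1.png

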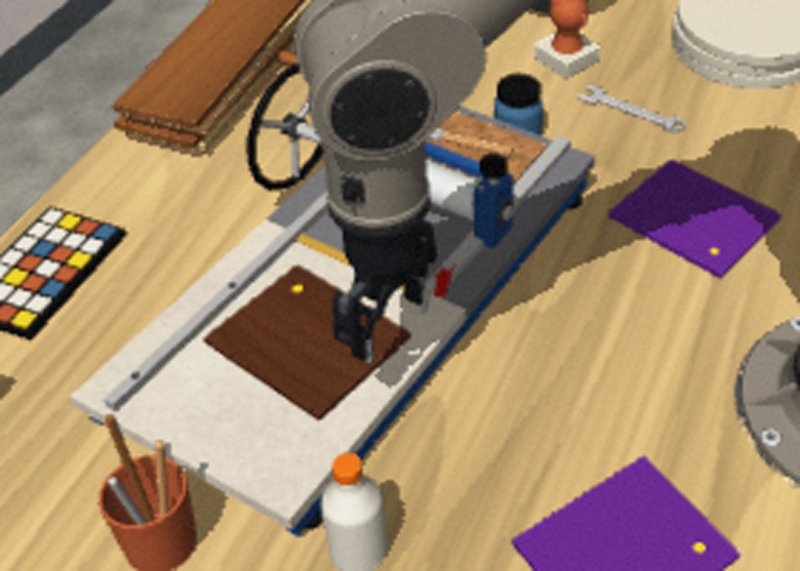

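The side view shows the gripper (crop about 390,290) above the leaf beside the board's rail-side edge and clear of the bottle. I'll lower it now.

apply_moves(series=[{"tx":-0.2,"ty":0,"tz":2.7,"ax":0,"ay":0,"az":0,"fingers":100},{"tx":-0.2,"ty":0,"tz":2.7,"ax":0,"ay":0,"az":0,"fingers":100},{"tx":0,"ty":0,"tz":2.6,"ax":0,"ay":0,"az":0,"fingers":100},{"tx":0,"ty":0,"tz":0.2,"ax":0,"ay":0,"az":0,"fingers":100},{"tx":0,"ty":0,"tz":0.2,"ax":0,"ay":0,"az":0,"fingers":100},{"tx":0,"ty":0,"tz":0.2,"ax":0,"ay":0,"az":0,"fingers":100},{"tx":0,"ty":0,"tz":0,"ax":0,"ay":0,"az":0,"fingers":100}])

```text
time: 6.7
tcp_pos: [0.4872, 0.2084, 0.056]
orientation: [-3.141, -0.001, -0.171]
wrist_force: [-0.3, 0.3, -0.2]
grip_width: 1.001
grip_force: 0.0
```

apply_moves(series=[{"tx":0,"ty":0,"tz":0.2,"ax":0,"ay":0,"az":0,"fingers":100},{"tx":0,"ty":0,"tz":0.1,"ax":0,"ay":0,"az":0,"fingers":100},{"tx":0,"ty":0,"tz":0,"ax":0,"ay":0,"az":0,"fingers":100},{"tx":0,"ty":0,"tz":0,"ax":0,"ay":0,"az":0,"fingers":100}])

```text
time: 7.2
tcp_pos: [0.4869, 0.2083, 0.0524]
orientation: [-3.142, 0.0, -0.171]
wrist_force: [-0.5, 0.7, -0.3]
grip_width: 1.002
grip_force: 0.0
```

apply_moves(series=[{"tx":0,"ty":0,"tz":0.1,"ax":0,"ay":0,"az":0,"fingers":100},{"tx":0,"ty":0,"tz":0.1,"ax":0,"ay":0,"az":0,"fingers":100},{"tx":0,"ty":0,"tz":0,"ax":0,"ay":0,"az":0,"fingers":100},{"tx":0,"ty":0,"tz":0,"ax":0,"ay":0,"az":0,"fingers":100}])

```text
time: 7.7
tcp_pos: [0.4869, 0.2083, 0.0503]
orientation: [-3.142, 0.0, -0.171]
wrist_force: [0.7, 0.0, -0.3]
grip_width: 1.0
grip_force: 0.0
```

apply_moves(series=[{"tx":0.4,"ty":0,"tz":0,"ax":0,"ay":0,"az":0,"fingers":100},{"tx":0.4,"ty":0,"tz":0,"ax":0,"ay":0,"az":0,"fingers":100},{"tx":0.3,"ty":0,"tz":0,"ax":0,"ay":0,"az":0,"fingers":100},{"tx":0.3,"ty":0,"tz":0,"ax":0,"ay":0,"az":0,"fingers":100},{"tx":0.3,"ty":0,"tz":0,"ax":0,"ay":0,"az":0,"fingers":100},{"tx":0.3,"ty":0,"tz":0,"ax":0,"ay":0,"az":0,"fingers":100},{"tx":0.3,"ty":0,"tz":0,"ax":0,"ay":0,"az":0,"fingers":100},{"tx":0.3,"ty":0,"tz":0,"ax":0,"ay":0,"az":0,"fingers":100},{"tx":0.3,"ty":0,"tz":0,"ax":0,"ay":0,"az":0,"fingers":100},{"tx":0.3,"ty":0,"tz":0,"ax":0,"ay":0,"az":0,"fingers":100}])

```text
time: 8.95
tcp_pos: [0.5186, 0.2028, 0.0503]
orientation: [-3.142, 0.0, -0.171]
wrist_force: [-0.8, 0.2, 0.4]
grip_width: 1.0
grip_force: 0.7
```

```bash
cat >> h.py <<'E'
def boardpose(cam="side"):
    p=viewer.read_camera(cam);P=cloud(p)
    o={"side":np.array([605.3,49.6]),"top":np.array([609.9,45.8])}[cam]
    for d in outline_of(p,"board"):
        m=biggest(d["region"]);c=np.nanmedian(P[m],0)
        if abs(c[2]-.068)<.012 and c[0]>.5:
            r=rect(p,m,.07);e=np.array(r[:2])-o
            c=cv2.findContours(m.astype(np.uint8),0,1)[0];c=max(c,key=len)[:,0];q=planeP(p,.07)[c[:,1],c[:,0],:2]*1000-o
            return dict(x=e@BX,y=e@BY,w=r[2],h=r[3],a=r[4]-80.17,xr=[(q@BX).min(),(q@BX).max()],yr=[(q@BY).min(),(q@BY).max()])
E
python3 - <<'E'
from h import *
s=monitor.sense();print(bed(s["tcp_pos"]),s["wrist_force"]);print(boardpose("side"));print(boardpose("top"))
E
```

```text
[-137.63716425 -114.20889195] [-0.81384598  0.17702496  0.41303729]
{'x': np.float64(-137.48176648466844), 'y': np.float64(-12.417254302700567), 'w': 154.66526794433594, 'h': 185.18333435058594, 'a': -5.376642150878908, 'xr': [np.float64(-221.29585356049313), np.float64(-54.78471224223803)], 'yr': [np.float64(-99.58200266641258), np.float64(83.78207695863797)]}
{'x': np.float64(-135.85005668120468), 'y': np.float64(-3.4757537344440768), 'w': 154.28591918945312, 'h': 171.1760711669922, 'a': -5.610750122070314, 'xr': [np.float64(-208.74301690816762), np.float64(-54.629061162301284)], 'yr': [np.float64(-95.47045490834921), np.float64(86.27489796881405)]}
```

apply_moves(series=[{"tx":0.3,"ty":0,"tz":0,"ax":0,"ay":0,"az":0,"fingers":100},{"tx":0.3,"ty":0,"tz":0,"ax":0,"ay":0,"az":0,"fingers":100},{"tx":0.3,"ty":0,"tz":0,"ax":0,"ay":0,"az":0,"fingers":100},{"tx":0.2,"ty":0,"tz":0,"ax":0,"ay":0,"az":0,"fingers":100},{"tx":0.1,"ty":0,"tz":0,"ax":0,"ay":0,"az":0,"fingers":100}])

```text
time: 9.78
tcp_pos: [0.5296, 0.2006, 0.0502]
orientation: [3.141, 0.001, -0.172]
wrist_force: [-7.7, -1.2, 3.2]
grip_width: 1.0
grip_force: 3.4
```

Run:
```python
from h import *
s=monitor.sense();print(bed(s["tcp_pos"]),s["wrist_force"]);print(boardpose("side"));print(boardpose("top"))
```

```text
[-137.32523474 -102.91958962] [-7.68709329 -1.24399289  3.18972487]
{'x': np.float64(-140.72378145057542), 'y': np.float64(-0.818158430838915), 'w': 156.271240234375, 'h': 185.36001586914062, 'a': -1.787927551269533, 'xr': [np.float64(-221.29585356049313), np.float64(-60.10246836795088)], 'yr': [np.float64(-91.99615298091193), np.float64(92.86305884302121)]}
{'x': np.float64(-138.97190554253947), 'y': np.float64(3.052442074772686), 'w': 151.13145446777344, 'h': 170.9130096435547, 'a': -2.1977023315429705, 'xr': [np.float64(-212.29564375586443), np.float64(-61.460431766968945)], 'yr': [np.float64(-85.10391438526763), np.float64(90.80793533737771)]}
```

apply_moves(series=[{"tx":0.1,"ty":0,"tz":0,"ax":0,"ay":0,"az":0,"fingers":100},{"tx":0,"ty":0,"tz":0,"ax":0,"ay":0,"az":0,"fingers":100}])

```text
time: 10.22
tcp_pos: [0.5302, 0.2002, 0.0501]
orientation: [3.14, 0.002, -0.172]
wrist_force: [-7.7, -1.6, 4.2]
grip_width: 1.003
grip_force: 3.6
```

apply_moves(series=[{"tx":0.1,"ty":0,"tz":0,"ax":0,"ay":0,"az":0,"fingers":100},{"tx":0,"ty":0,"tz":0,"ax":0,"ay":0,"az":0,"fingers":100}])

```text
time: 10.48
tcp_pos: [0.531, 0.1999, 0.0501]
orientation: [3.14, 0.002, -0.172]
wrist_force: [-9.0, -3.0, 5.0]
grip_width: 1.001
grip_force: 4.3
```

Run:
```python
from h import *
s=monitor.sense();print(bed(s["tcp_pos"]),s["wrist_force"]);print(boardpose("side"))
p=viewer.read_camera("side");a=p["color"][180:320,110:320];cv2.imwrite("pics/s2.png",cv2.resize(a,(800,533),interpolation=cv2.INTER_CUBIC))
```

```text
[-136.8850409  -101.49939282] [-8.9784058  -3.00378235  4.98559034]
{'x': np.float64(-141.14804351878087), 'y': np.float64(-1.7992201492398692), 'w': 157.09649658203125, 'h': 182.7836456298828, 'a': -1.751611633300783, 'xr': [np.float64(-220.49332354602248), np.float64(-61.18236428043966)], 'yr': [np.float64(-91.44516697341531), np.float64(90.07818214397142)]}
```

View pics/s2.png

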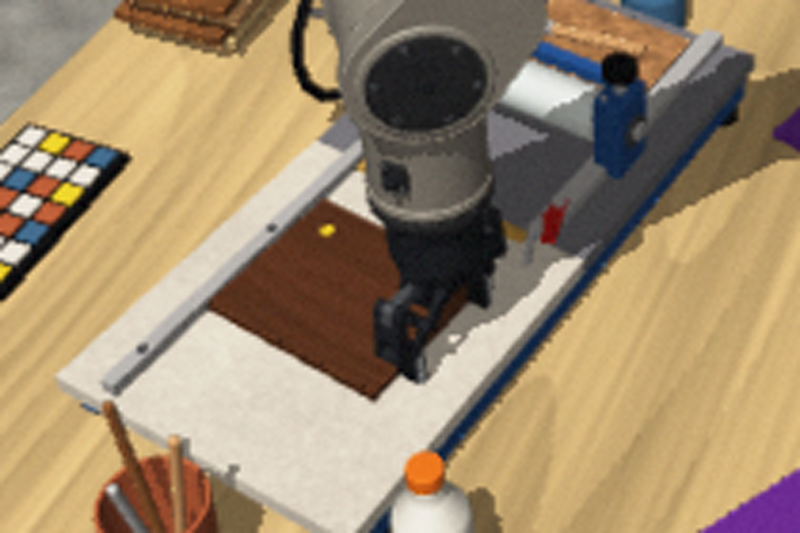

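The board lies along the fence, with its rear edge square at crop (210,305)–(375,395). I'll retreat, turn the tool a quarter turn and go behind the board.

apply_moves(series=[{"tx":-0.5,"ty":0,"tz":0,"ax":0,"ay":0,"az":0,"fingers":100},{"tx":-0.5,"ty":0,"tz":-1,"ax":0,"ay":0,"az":0,"fingers":100},{"tx":0,"ty":0,"tz":-3,"ax":0,"ay":0,"az":0,"fingers":100},{"tx":0,"ty":0,"tz":-4,"ax":0,"ay":0,"az":0,"fingers":100},{"tx":0,"ty":0,"tz":-4,"ax":0,"ay":0,"az":-0.17,"fingers":100},{"tx":0,"ty":0,"tz":0,"ax":0,"ay":0,"az":-0.175,"fingers":100},{"tx":0,"ty":0,"tz":0,"ax":0,"ay":0,"az":-0.175,"fingers":100},{"tx":0,"ty":0,"tz":0,"ax":0,"ay":0,"az":-0.175,"fingers":100},{"tx":0,"ty":0,"tz":0,"ax":0,"ay":0,"az":-0.175,"fingers":100},{"tx":0,"ty":0,"tz":0,"ax":0,"ay":0,"az":-0.175,"fingers":100},{"tx":0,"ty":0,"tz":0,"ax":0,"ay":0,"az":-0.175,"fingers":100},{"tx":0,"ty":0,"tz":0,"ax":0,"ay":0,"az":-0.175,"fingers":100},{"tx":0,"ty":0,"tz":0,"ax":0,"ay":0,"az":-0.175,"fingers":100},{"tx":3.4,"ty":3.7,"tz":0,"ax":0,"ay":0,"az":0,"fingers":100},{"tx":3.4,"ty":3.7,"tz":0,"ax":0,"ay":0,"az":0,"fingers":100},{"tx":3.4,"ty":3.7,"tz":0,"ax":0,"ay":0,"az":0,"fingers":100},{"tx":0,"ty":0,"tz":0,"ax":0,"ay":0,"az":0,"fingers":100}])

```text
time: 12.75
tcp_pos: [0.6507, 0.2858, 0.1702]
orientation: [3.142, -0.002, 1.4]
wrist_force: [-1.4, -1.0, 0.2]
grip_width: 1.005
grip_force: 0.0
```

Run:
```python
from h import *
s=monitor.sense();print(s["qpos"],s["tcp_pos"],s["orientation"],bed(s["tcp_pos"]),s["wrist_force"]);print(boardpose("side"));print(boardpose("top"))
```

```text
[-0.14214246  0.58861457 -0.53026906  1.54405359  0.32004567  1.09532556
 -0.91729908] [0.65069663 0.28580668 0.17021474] [ 3.14152063e+00 -1.65090345e-03  1.39955076e+00] [-241.96864541    1.81304243] [-1.35172985 -0.96134686  0.18968424]
{'x': np.float64(-140.34511194035676), 'y': np.float64(-3.5723881295371815), 'w': 158.74041748046875, 'h': 187.09695434570312, 'a': -1.2085971069335955, 'xr': [np.float64(-221.29585356049313), np.float64(-61.29685174214951)], 'yr': [np.float64(-98.11049255483874), np.float64(90.40145171271212)]}
{'x': np.float64(-116.06509808174272), 'y': np.float64(72.79871009694088), 'w': 148.0132598876953, 'h': 66.01380920410156, 'a': -29.500322265625, 'xr': [np.float64(-193.74837995967204), np.float64(-63.240125510583)], 'yr': [np.float64(9.06514309827301), np.float64(91.05004940220022)]}
```

apply_moves(series=[{"tx":0,"ty":0,"tz":3,"ax":0,"ay":0,"az":0,"fingers":100},{"tx":0,"ty":0,"tz":3,"ax":0,"ay":0,"az":0,"fingers":100},{"tx":0,"ty":0,"tz":3,"ax":0,"ay":0,"az":0,"fingers":100},{"tx":0,"ty":0,"tz":2,"ax":0,"ay":0,"az":0,"fingers":100},{"tx":0,"ty":0,"tz":0.6,"ax":0,"ay":0,"az":0,"fingers":100},{"tx":0,"ty":0,"tz":0.4,"ax":0,"ay":0,"az":0,"fingers":100},{"tx":0,"ty":0,"tz":0.1,"ax":0,"ay":0,"az":0,"fingers":100},{"tx":0,"ty":0,"tz":0.1,"ax":0,"ay":0,"az":0,"fingers":100},{"tx":0,"ty":0,"tz":0,"ax":0,"ay":0,"az":0,"fingers":100}])

```text
time: 14.08
tcp_pos: [0.6493, 0.2837, 0.0487]
orientation: [3.141, -0.0, 1.399]
wrist_force: [-0.2, -0.1, -0.3]
grip_width: 1.002
grip_force: 0.0
```

apply_moves(series=[{"tx":0,"ty":0,"tz":0.1,"ax":0,"ay":0,"az":0,"fingers":100},{"tx":0,"ty":0,"tz":0.1,"ax":0,"ay":0,"az":0,"fingers":100},{"tx":0,"ty":0,"tz":0,"ax":0,"ay":0,"az":0,"fingers":100}])

```text
time: 14.45
tcp_pos: [0.6493, 0.2837, 0.047]
orientation: [3.141, -0.0, 1.399]
wrist_force: [-2.4, -1.3, 7.4]
grip_width: 1.0
grip_force: 4.1
```

apply_moves(series=[{"tx":0,"ty":0,"tz":-0.4,"ax":0,"ay":0,"az":0,"fingers":100},{"tx":0,"ty":0,"tz":-0.3,"ax":0,"ay":0,"az":0,"fingers":100},{"tx":-0.4,"ty":0,"tz":0,"ax":0,"ay":0,"az":0,"fingers":100},{"tx":-0.4,"ty":0,"tz":0,"ax":0,"ay":0,"az":0,"fingers":100},{"tx":-0.4,"ty":0,"tz":0,"ax":0,"ay":0,"az":0,"fingers":100},{"tx":-0.4,"ty":0,"tz":0,"ax":0,"ay":0,"az":0,"fingers":100},{"tx":-0.4,"ty":0,"tz":0,"ax":0,"ay":0,"az":0,"fingers":100},{"tx":-0.4,"ty":0,"tz":0,"ax":0,"ay":0,"az":0,"fingers":100},{"tx":-0.4,"ty":0,"tz":0,"ax":0,"ay":0,"az":0,"fingers":100},{"tx":-0.4,"ty":0,"tz":0,"ax":0,"ay":0,"az":0,"fingers":100},{"tx":-0.4,"ty":0,"tz":0,"ax":0,"ay":0,"az":0,"fingers":100},{"tx":-0.4,"ty":0,"tz":0,"ax":0,"ay":0,"az":0,"fingers":100},{"tx":-0.4,"ty":0,"tz":0,"ax":0,"ay":0,"az":0,"fingers":100},{"tx":-0.4,"ty":0,"tz":0,"ax":0,"ay":0,"az":0,"fingers":100}])

```text
time: 16.2
tcp_pos: [0.6409, 0.2361, 0.0533]
orientation: [-3.142, -0.0, 1.399]
wrist_force: [-0.1, 0.7, -0.6]
grip_width: 1.002
grip_force: 0.5
```

Run:
```python
from h import *
s=monitor.sense();print(s["tcp_pos"],s["orientation"],bed(s["tcp_pos"]),s["wrist_force"]);print(boardpose("side"))
```

```text
[0.64085249 0.2361329  0.05332639] [-3.14150138e+00 -1.03699834e-05  1.39878341e+00] [-191.34349254    0.59400948] [-0.10474695  0.65152829 -0.61478677]
{'x': np.float64(-103.57858723725685), 'y': np.float64(-3.353038943157259), 'w': 156.99720764160156, 'h': 178.6251983642578, 'a': -0.39335052490234546, 'xr': [np.float64(-182.51483636972478), np.float64(-24.59164338823561)], 'yr': [np.float64(-92.58479530764251), np.float64(85.45395255779744)]}
```

apply_moves(series=[{"tx":-0.3,"ty":0,"tz":0,"ax":0,"ay":0,"az":0,"fingers":100},{"tx":-0.3,"ty":0,"tz":0,"ax":0,"ay":0,"az":0,"fingers":100},{"tx":-0.3,"ty":0,"tz":0,"ax":0,"ay":0,"az":0,"fingers":100},{"tx":-0.3,"ty":0,"tz":0,"ax":0,"ay":0,"az":0,"fingers":100},{"tx":-0.3,"ty":0,"tz":0,"ax":0,"ay":0,"az":0,"fingers":100},{"tx":-0.3,"ty":0,"tz":0,"ax":0,"ay":0,"az":0,"fingers":100},{"tx":-0.3,"ty":0,"tz":0,"ax":0,"ay":0,"az":0,"fingers":100}])

```text
time: 17.18
tcp_pos: [0.6374, 0.2157, 0.0534]
orientation: [3.141, -0.0, 1.399]
wrist_force: [1.2, 2.1, -0.0]
grip_width: 1.001
grip_force: 1.5
```

apply_moves(series=[{"tx":-0.2,"ty":0,"tz":0,"ax":0,"ay":0,"az":0,"fingers":100},{"tx":-0.2,"ty":0,"tz":0,"ax":0,"ay":0,"az":0,"fingers":100},{"tx":-0.2,"ty":0,"tz":0,"ax":0,"ay":0,"az":0,"fingers":100}])

```text
time: 17.55
tcp_pos: [0.6363, 0.2098, 0.0534]
orientation: [3.142, -0.0, 1.399]
wrist_force: [0.8, 3.7, 0.0]
grip_width: 1.001
grip_force: 1.5
```

apply_moves(series=[{"tx":-0.3,"ty":0,"tz":0,"ax":0,"ay":0,"az":0,"fingers":100},{"tx":-0.3,"ty":0,"tz":0,"ax":0,"ay":0,"az":0,"fingers":100},{"tx":-0.3,"ty":0,"tz":0,"ax":0,"ay":0,"az":0,"fingers":100},{"tx":-0.3,"ty":0,"tz":0,"ax":0,"ay":0,"az":0,"fingers":100},{"tx":-0.3,"ty":0,"tz":0,"ax":0,"ay":0,"az":0,"fingers":100},{"tx":-0.3,"ty":0,"tz":0,"ax":0,"ay":0,"az":0,"fingers":100}])

```text
time: 18.3
tcp_pos: [0.6332, 0.1919, 0.0534]
orientation: [3.142, -0.0, 1.399]
wrist_force: [0.7, 2.2, -0.7]
grip_width: 1.0
grip_force: 0.9
```

Run:
```python
from h import *
s=monitor.sense();print(s["tcp_pos"],s["orientation"],bed(s["tcp_pos"]),s["wrist_force"]);print(boardpose("side"))
p=viewer.read_camera("side");a=p["color"][180:320,130:340];cv2.imwrite("pics/s3.png",cv2.resize(a,(800,533),interpolation=cv2.INTER_CUBIC))
```

```text
[0.63322643 0.19185121 0.05335417] [ 3.14154967e+00 -7.44234401e-05  1.39874150e+00] [-146.40995848    0.6399243 ] [ 0.69668939  2.18613086 -0.70364071]
{'x': np.float64(-58.13633729216635), 'y': np.float64(-3.547762098584603), 'w': 160.9846954345703, 'h': 178.24481201171875, 'a': -1.392084045410158, 'xr': [np.float64(-140.43459933005815), np.float64(23.8319606568767)], 'yr': [np.float64(-91.42591786269524), np.float64(83.71927308683632)]}
```

View pics/s3.png

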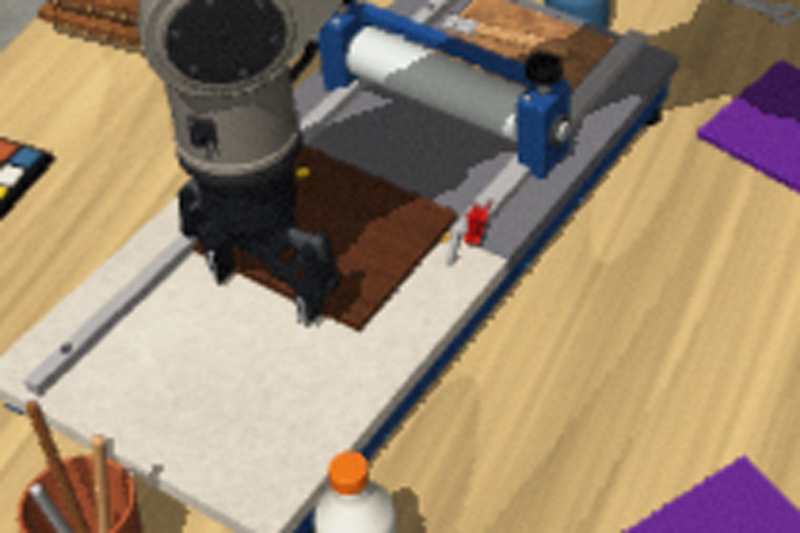

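The board's front edge is over the lip, square and just inside the rail (corner at crop about 455,215). I'll keep pushing.

apply_moves(series=[{"tx":-0.3,"ty":0,"tz":0,"ax":0,"ay":0,"az":0,"fingers":100},{"tx":-0.3,"ty":0,"tz":0,"ax":0,"ay":0,"az":0,"fingers":100},{"tx":-0.3,"ty":0,"tz":0,"ax":0,"ay":0,"az":0,"fingers":100},{"tx":-0.3,"ty":0,"tz":0,"ax":0,"ay":0,"az":0,"fingers":100},{"tx":-0.3,"ty":0,"tz":0,"ax":0,"ay":0,"az":0,"fingers":100},{"tx":-0.3,"ty":0,"tz":0,"ax":0,"ay":0,"az":0,"fingers":100},{"tx":-0.3,"ty":0,"tz":0,"ax":0,"ay":0,"az":0,"fingers":100},{"tx":-0.3,"ty":0,"tz":0,"ax":0,"ay":0,"az":0,"fingers":100},{"tx":-0.3,"ty":0,"tz":0,"ax":0,"ay":0,"az":0,"fingers":100},{"tx":-0.3,"ty":0,"tz":0,"ax":0,"ay":0,"az":0,"fingers":100}])

```text
time: 19.7
tcp_pos: [0.6281, 0.1623, 0.0533]
orientation: [3.142, -0.0, 1.399]
wrist_force: [-0.4, 0.5, -0.8]
grip_width: 0.998
grip_force: 0.6
```

apply_moves(series=[{"tx":-0.3,"ty":0,"tz":0,"ax":0,"ay":0,"az":0,"fingers":100},{"tx":-0.3,"ty":0,"tz":0,"ax":0,"ay":0,"az":0,"fingers":100},{"tx":-0.3,"ty":0,"tz":0,"ax":0,"ay":0,"az":0,"fingers":100},{"tx":-0.3,"ty":0,"tz":0,"ax":0,"ay":0,"az":0,"fingers":100},{"tx":-0.3,"ty":0,"tz":0,"ax":0,"ay":0,"az":0,"fingers":100},{"tx":-0.3,"ty":0,"tz":0,"ax":0,"ay":0,"az":0,"fingers":100},{"tx":-0.3,"ty":0,"tz":0,"ax":0,"ay":0,"az":0,"fingers":100},{"tx":-0.3,"ty":0,"tz":0,"ax":0,"ay":0,"az":0,"fingers":100},{"tx":-0.3,"ty":0,"tz":0,"ax":0,"ay":0,"az":0,"fingers":100},{"tx":-0.3,"ty":0,"tz":0,"ax":0,"ay":0,"az":0,"fingers":100}])

```text
time: 20.95
tcp_pos: [0.623, 0.1327, 0.0534]
orientation: [3.142, -0.0, 1.399]
wrist_force: [0.6, 1.7, 0.2]
grip_width: 1.004
grip_force: 0.9
```

Run:
```python
from h import *
s=monitor.sense();print(s["tcp_pos"],s["orientation"],bed(s["tcp_pos"]),s["wrist_force"]);print(boardpose("side"))
```

```text
[0.62295875 0.13274788 0.05337405] [ 3.14154637e+00 -1.14420645e-04  1.39871296e+00] [-86.4213882    0.61342687] [0.63437719 1.72111651 0.18251764]
{'x': np.float64(2.5480463493992516), 'y': np.float64(-5.123739855029502), 'w': 161.07510375976562, 'h': 166.8051300048828, 'a': 0.5035382080078108, 'xr': [np.float64(-77.33611774847027), np.float64(83.32284569400872)], 'yr': [np.float64(-89.04689696010229), np.float64(78.95052749398305)]}
```

apply_moves(series=[{"tx":-0.3,"ty":0,"tz":0,"ax":0,"ay":0,"az":0,"fingers":100},{"tx":-0.3,"ty":0,"tz":0,"ax":0,"ay":0,"az":0,"fingers":100},{"tx":-0.3,"ty":0,"tz":0,"ax":0,"ay":0,"az":0,"fingers":100},{"tx":-0.3,"ty":0,"tz":0,"ax":0,"ay":0,"az":0,"fingers":100},{"tx":-0.3,"ty":0,"tz":0,"ax":0,"ay":0,"az":0,"fingers":100},{"tx":-0.3,"ty":0,"tz":0,"ax":0,"ay":0,"az":0,"fingers":100},{"tx":-0.3,"ty":0,"tz":0,"ax":0,"ay":0,"az":0,"fingers":100},{"tx":-0.3,"ty":0,"tz":0,"ax":0,"ay":0,"az":0,"fingers":100},{"tx":-0.3,"ty":0,"tz":0,"ax":0,"ay":0,"az":0,"fingers":100},{"tx":-0.3,"ty":0,"tz":0,"ax":0,"ay":0,"az":0,"fingers":100}])

```text
time: 22.3
tcp_pos: [0.6179, 0.1033, 0.0534]
orientation: [3.141, -0.0, 1.399]
wrist_force: [0.7, 3.5, 2.5]
grip_width: 1.005
grip_force: 1.7
```

apply_moves(series=[{"tx":-0.3,"ty":0,"tz":0,"ax":0,"ay":0,"az":0,"fingers":100},{"tx":-0.3,"ty":0,"tz":0,"ax":0,"ay":0,"az":0,"fingers":100},{"tx":-0.3,"ty":0,"tz":0,"ax":0,"ay":0,"az":0,"fingers":100},{"tx":-0.3,"ty":0,"tz":0,"ax":0,"ay":0,"az":0,"fingers":100},{"tx":-0.3,"ty":0,"tz":0,"ax":0,"ay":0,"az":0,"fingers":100},{"tx":-0.3,"ty":0,"tz":0,"ax":0,"ay":0,"az":0,"fingers":100},{"tx":-0.3,"ty":0,"tz":0,"ax":0,"ay":0,"az":0,"fingers":100},{"tx":-0.3,"ty":0,"tz":0,"ax":0,"ay":0,"az":0,"fingers":100}])

```text
time: 23.3
tcp_pos: [0.6136, 0.0791, 0.0532]
orientation: [-3.141, 0.0, 1.398]
wrist_force: [0.8, 2.1, 2.9]
grip_width: 0.998
grip_force: 1.4
```

Run:
```python
from h import *
s=monitor.sense();print(s["tcp_pos"],s["orientation"],bed(s["tcp_pos"]),s["wrist_force"]);print(boardpose("side"))
p=viewer.read_camera("side");a=p["color"][160:300,130:340];cv2.imwrite("pics/s4.png",cv2.resize(a,(800,533),interpolation=cv2.INTER_CUBIC))
P=cloud(p);h=cv2.cvtColor(p["color"],cv2.COLOR_BGR2HSV)
near=np.hypot(P[...,0]-.5,P[...,1]-.05)<.06
rd=near&((h[...,0]<6)|(h[...,0]>174))&(h[...,1]>150)&(P[...,2]>.06);
for q in P[rd]:
    if q[2]>.088: print(np.round(q,3),bed(q).round())
```

```text
[0.61357707 0.07909986 0.05322339] [-3.14138299e+00  4.83732401e-04  1.39848074e+00] [-31.95930609   0.52855909] [0.81504126 2.13680335 2.87245497]
{'x': np.float64(52.61765438037653), 'y': np.float64(-11.483591778602724), 'w': 152.3719024658203, 'h': 156.77267456054688, 'a': 0.22537811279296704, 'xr': [np.float64(-23.28946117380992), np.float64(128.73073359492983)], 'yr': [np.float64(-90.02249533128197), np.float64(67.18807429598868)]}
[0.492 0.066 0.102] [   1. -117.]
[0.494 0.071 0.101] [  -3. -116.]
[0.491 0.07  0.101] [  -2. -119.]
[0.488 0.068 0.101] [   0. -121.]
[0.491 0.077 0.103] [  -9. -120.]
[0.488 0.077 0.104] [  -8. -123.]
[0.487 0.071 0.099] [  -2. -123.]
[0.493 0.072 0.093] [  -5. -117.]
[0.49  0.072 0.094] [  -3. -120.]
[0.486 0.072 0.096] [  -3. -124.]
[0.492 0.075 0.092] [  -8. -119.]
[0.49  0.071 0.089] [  -3. -120.]
[0.488 0.076 0.09 ] [  -8. -123.]
```

View pics/s4.png

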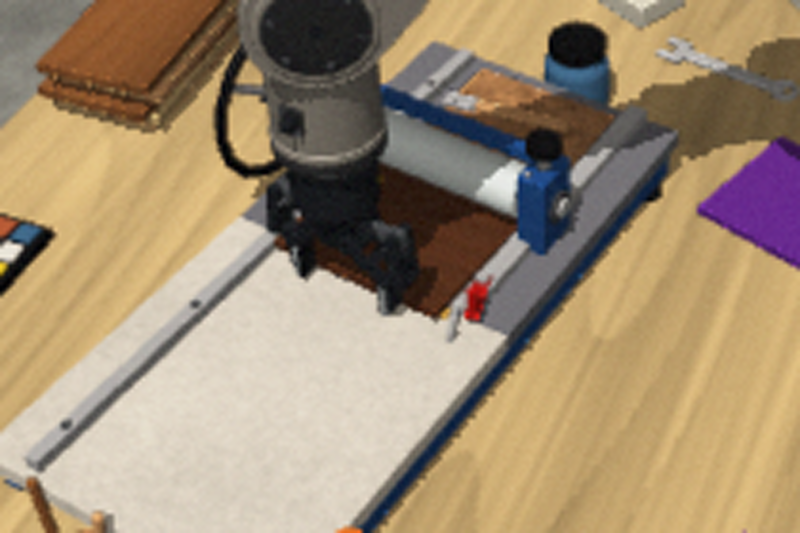

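The board's rear edge is now near the lip and square, and the front is under the roller. The last stretch goes slowly.

apply_moves(series=[{"tx":-0.2,"ty":0,"tz":0,"ax":0,"ay":0,"az":0,"fingers":100},{"tx":-0.2,"ty":0,"tz":0,"ax":0,"ay":0,"az":0,"fingers":100},{"tx":-0.2,"ty":0,"tz":0,"ax":0,"ay":0,"az":0,"fingers":100},{"tx":-0.2,"ty":0,"tz":0,"ax":0,"ay":0,"az":0,"fingers":100},{"tx":-0.2,"ty":0,"tz":0,"ax":0,"ay":0,"az":0,"fingers":100},{"tx":-0.2,"ty":0,"tz":0,"ax":0,"ay":0,"az":0,"fingers":100}])

```text
time: 24.2
tcp_pos: [0.6116, 0.0678, 0.0534]
orientation: [3.142, -0.0, 1.399]
wrist_force: [-0.0, 0.7, -1.1]
grip_width: 1.0
grip_force: 0.5
```

apply_moves(series=[{"tx":-0.1,"ty":0,"tz":0,"ax":0,"ay":0,"az":0,"fingers":100},{"tx":-0.1,"ty":0,"tz":0,"ax":0,"ay":0,"az":0,"fingers":100},{"tx":-0.1,"ty":0,"tz":0,"ax":0,"ay":0,"az":0,"fingers":100},{"tx":-0.1,"ty":0,"tz":0,"ax":0,"ay":0,"az":0,"fingers":100}])

```text
time: 24.7
tcp_pos: [0.611, 0.064, 0.0534]
orientation: [3.142, -0.0, 1.399]
wrist_force: [-0.0, 2.0, 0.1]
grip_width: 0.999
grip_force: 0.5
```

apply_moves(series=[{"tx":-0.1,"ty":0,"tz":0,"ax":0,"ay":0,"az":0,"fingers":100},{"tx":-0.1,"ty":0,"tz":0,"ax":0,"ay":0,"az":0,"fingers":100},{"tx":-0.1,"ty":0,"tz":0,"ax":0,"ay":0,"az":0,"fingers":100}])

```text
time: 25.08
tcp_pos: [0.6105, 0.061, 0.0534]
orientation: [3.142, -0.0, 1.399]
wrist_force: [-0.1, 0.7, -0.9]
grip_width: 0.998
grip_force: 0.5
```

apply_moves(series=[{"tx":-0.1,"ty":0,"tz":0,"ax":0,"ay":0,"az":0,"fingers":100},{"tx":-0.1,"ty":0,"tz":0,"ax":0,"ay":0,"az":0,"fingers":100}])

```text
time: 25.32
tcp_pos: [0.6101, 0.059, 0.0533]
orientation: [-3.142, -0.0, 1.399]
wrist_force: [-0.6, 1.3, -0.9]
grip_width: 1.0
grip_force: 0.5
```

apply_moves(series=[{"tx":-0.1,"ty":0,"tz":0,"ax":0,"ay":0,"az":0,"fingers":100},{"tx":-0.1,"ty":0,"tz":0,"ax":0,"ay":0,"az":0,"fingers":100}])

```text
time: 25.58
tcp_pos: [0.6098, 0.057, 0.0534]
orientation: [3.142, -0.0, 1.399]
wrist_force: [0.4, 1.8, -0.4]
grip_width: 1.003
grip_force: 0.6
```

apply_moves(series=[{"tx":-0.1,"ty":0,"tz":0,"ax":0,"ay":0,"az":0,"fingers":100},{"tx":-0.1,"ty":0,"tz":0,"ax":0,"ay":0,"az":0,"fingers":100}])

```text
time: 25.82
tcp_pos: [0.6094, 0.055, 0.0533]
orientation: [-3.142, -0.0, 1.399]
wrist_force: [0.2, 0.0, -0.5]
grip_width: 1.0
grip_force: 0.6
```

Run:
```python
from h import *
p=viewer.read_camera("top");P=cloud(p);h=cv2.cvtColor(p["color"],cv2.COLOR_BGR2HSV)
d=(P[...,:2]*1000-np.array([609.9,45.8]));bx=d@BX;by=d@BY
m=(h[...,0]>3)&(h[...,0]<16)&(h[...,1]>180)&(abs(P[...,2]-.072)<.008)&(bx>135)&(bx<185)&(abs(by)<95)
q=planeP(p,.072)[m][:,:2]*1000-np.array([609.9,45.8]);print("bar x",np.percentile(q@BX,[0,5,50,95,100]),m.sum(),np.percentile(q@BY,[0,100]))
print(boardpose("side"))
s=monitor.sense();print(bed(s["tcp_pos"]),s["wrist_force"])
```

```text
bar x [154.87938962 155.36314433 159.47178515 165.14803736 166.11165463] 45 [24.4050289 84.4135985]
{'x': np.float64(63.42641080144263), 'y': np.float64(-20.916706696836513), 'w': 129.8645782470703, 'h': 143.07203674316406, 'a': 0.567327575683592, 'xr': [np.float64(-0.887938004619853), np.float64(128.60124965429537)], 'yr': [np.float64(-92.4823894619453), np.float64(51.19793823039441)]}
[-7.45781705  0.55968329] [-0.10464137  0.97760234  0.17368415]
```

apply_moves(series=[{"tx":-0.1,"ty":0,"tz":0,"ax":0,"ay":0,"az":0,"fingers":100},{"tx":-0.05,"ty":0,"tz":0,"ax":0,"ay":0,"az":0,"fingers":100}])

```text
time: 26.22
tcp_pos: [0.6092, 0.0536, 0.0533]
orientation: [3.142, -0.0, 1.399]
wrist_force: [-0.5, 1.2, 0.0]
grip_width: 1.001
grip_force: 0.6
```

apply_moves(series=[{"tx":-0.1,"ty":0,"tz":0,"ax":0,"ay":0,"az":0,"fingers":100},{"tx":-0.05,"ty":0,"tz":0,"ax":0,"ay":0,"az":0,"fingers":100}])

```text
time: 26.48
tcp_pos: [0.609, 0.0532, 0.0535]
orientation: [3.141, -0.001, 1.4]
wrist_force: [1.0, 7.8, -0.9]
grip_width: 1.004
grip_force: 3.7
```

apply_moves(series=[{"tx":-0.02,"ty":0,"tz":0,"ax":0,"ay":0,"az":0,"fingers":100},{"tx":0,"ty":0,"tz":0,"ax":0,"ay":0,"az":0,"fingers":100}])

```text
time: 26.72
tcp_pos: [0.609, 0.0532, 0.0535]
orientation: [3.141, -0.002, 1.4]
wrist_force: [0.4, 7.3, -0.8]
grip_width: 1.002
grip_force: 3.5
```

Run:
```python
from h import *
o=np.array([605.3,49.6])
p=viewer.read_camera("side");P=cloud(p);s=monitor.sense();print(bed(s["tcp_pos"]),s["wrist_force"],s["moment"])
h=cv2.cvtColor(p["color"],cv2.COLOR_BGR2HSV);d=(P[...,:2]*1000-o);bx=d@BX;by=d@BY
for x0 in range(0,100,20):
    m=(bx>x0)&(bx<x0+20)&(by<-40)&(by>-85);print(x0,m.sum(),np.nanmean(P[...,2][m]))
for n,m in(("leaf",(bx<-30)&(bx>-130)&(abs(by)<80)),):print(n,np.nanmean(P[...,2][m]))
a=p["color"][160:265,160:300];cv2.imwrite("pics/s5.png",cv2.resize(a,(800,600),interpolation=cv2.INTER_CUBIC))
```

```text
[-5.69486819  0.4488324 ] [ 0.40952387  7.53450663 -1.41885493] [ 1.54983534 -0.15881162 -0.00533131]
0 342 0.3617964833285572
20 163 0.39195204313725124
40 113 0.3401450065329412
60 72 0.2076399025759047
80 46 0.06913550724942684
leaf 0.23820091684903674
```

View pics/s5.png

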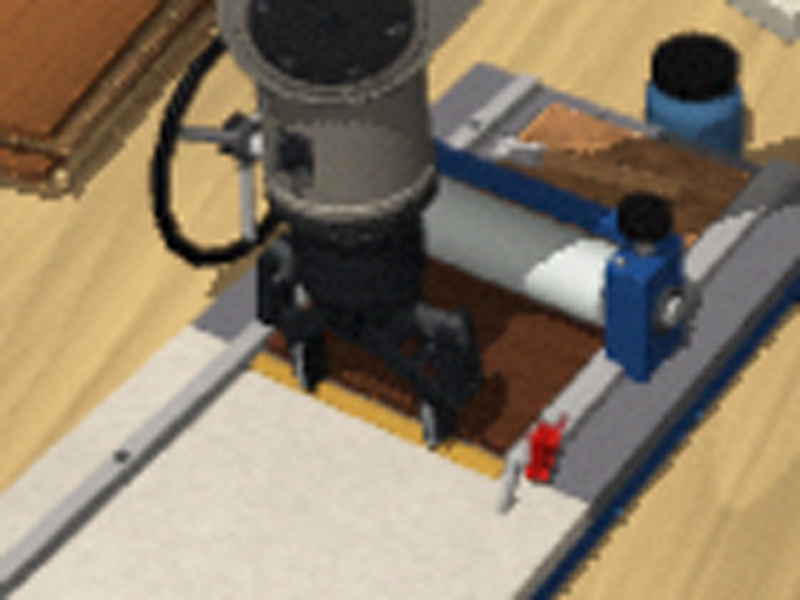

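The brass lip is fully uncovered and the board lies flat behind it, bearing at 7.5 N. The red post is at crop (545,450). I'll add one slightly firmer press, then retreat and go over the keeper post.

apply_moves(series=[{"tx":-0.03,"ty":0,"tz":0,"ax":0,"ay":0,"az":0,"fingers":100},{"tx":0,"ty":0,"tz":0,"ax":0,"ay":0,"az":0,"fingers":100}])

```text
time: 27.02
tcp_pos: [0.609, 0.0532, 0.0535]
orientation: [3.141, -0.002, 1.4]
wrist_force: [1.2, 8.5, -0.1]
grip_width: 0.995
grip_force: 4.1
```

apply_moves(series=[{"tx":0.3,"ty":0,"tz":0,"ax":0,"ay":0,"az":0,"fingers":100},{"tx":0.5,"ty":0,"tz":0,"ax":0,"ay":0,"az":0,"fingers":100},{"tx":0.2,"ty":0,"tz":-1,"ax":0,"ay":0,"az":0,"fingers":100},{"tx":0,"ty":0,"tz":-3.5,"ax":0,"ay":0,"az":0,"fingers":100},{"tx":0,"ty":0,"tz":-3.5,"ax":0,"ay":0,"az":0,"fingers":100},{"tx":0,"ty":0,"tz":-1,"ax":0,"ay":0,"az":0,"fingers":100},{"tx":-0.3,"ty":-4,"tz":0,"ax":0,"ay":0,"az":0,"fingers":100},{"tx":-0.5,"ty":-4,"tz":0,"ax":0,"ay":0,"az":0,"fingers":100},{"tx":-0.5,"ty":-3.9,"tz":0,"ax":0,"ay":0,"az":0,"fingers":60},{"tx":0,"ty":0,"tz":0,"ax":0,"ay":0,"az":0,"fingers":60},{"tx":0,"ty":0,"tz":0,"ax":0,"ay":0,"az":0,"fingers":60}])

```text
time: 28.4
tcp_pos: [0.4915, 0.0689, 0.1436]
orientation: [3.141, -0.0, 1.399]
wrist_force: [0.1, 0.1, -0.8]
grip_width: 0.6
grip_force: 0.0
```

Run:
```python
from h import *
s=monitor.sense();print(s["tcp_pos"],s["orientation"],bed(s["tcp_pos"]),s["wrist_force"])
for c,o in(("side",[605.3,49.6]),("top",[609.9,45.8])):
    p=viewer.read_camera(c);P=cloud(p);h=cv2.cvtColor(p["color"],cv2.COLOR_BGR2HSV);d=P[...,:2]*1000-np.array(o);bx=d@BX;by=d@BY
    m=((h[...,0]<6)|(h[...,0]>174))&(h[...,1]>150)&(abs(bx-10)<50)&(abs(by+105)<50)&(P[...,2]>.06)
    hi=m&(P[...,2]>.088);print(c,"post",hi.sum(),bx[hi].mean(),by[hi].mean(),"tab",m.sum(),bx[m].mean(),by[m].mean())
    m=(bx>20)&(bx<90)&(by<60)&(by>-20);print("board z",np.nanmedian(P[...,2][m]))
```

```text
[0.49151106 0.06892619 0.14363318] [ 3.14092814e+00 -2.73550141e-06  1.39859675e+00] [  -1.09522612 -118.0084487 ] [ 0.14894207  0.11597039 -0.75911593]
side post 12 -2.5772040558465807 -117.44081033438164 tab 42 4.855857582993648 -114.61658465398601
board z 0.06873378183998136
top post 0 nan nan tab 0 nan nan
board z 0.06967804832939084<stdin>:6: RuntimeWarning: Mean of empty slice.
  ret = ret.dtype.type(ret / rcount)
```

apply_moves(series=[{"tx":0,"ty":0,"tz":2.5,"ax":0,"ay":0,"az":0,"fingers":60},{"tx":0,"ty":0,"tz":2.5,"ax":0,"ay":0,"az":0,"fingers":60},{"tx":0,"ty":0,"tz":1,"ax":0,"ay":0,"az":0,"fingers":60},{"tx":0,"ty":0,"tz":0,"ax":0,"ay":0,"az":0,"fingers":0},{"tx":0,"ty":0,"tz":0,"ax":0,"ay":0,"az":0,"fingers":0},{"tx":0,"ty":0,"tz":0,"ax":0,"ay":0,"az":0,"fingers":0},{"tx":0,"ty":0,"tz":0,"ax":0,"ay":0,"az":0,"fingers":0},{"tx":0,"ty":0,"tz":0,"ax":0,"ay":0,"az":0,"fingers":0}], grip_force=20)

```text
time: 29.5
tcp_pos: [0.4918, 0.0691, 0.084]
orientation: [3.14, -0.0, 1.399]
wrist_force: [2.1, -0.9, 6.8]
grip_width: 0.111
grip_force: 21.0
```

apply_moves(series=[{"tx":0.24,"ty":0.76,"tz":0,"ax":0,"ay":0,"az":0,"fingers":0},{"tx":0.08,"ty":0.8,"tz":0,"ax":0,"ay":0,"az":0,"fingers":0},{"tx":-0.08,"ty":0.8,"tz":0,"ax":0,"ay":0,"az":0,"fingers":0},{"tx":-0.24,"ty":0.76,"tz":0,"ax":0,"ay":0,"az":0,"fingers":0},{"tx":-0.38,"ty":0.7,"tz":0,"ax":0,"ay":0,"az":0,"fingers":0},{"tx":0,"ty":0,"tz":0,"ax":0,"ay":0,"az":0,"fingers":0}])

```text
time: 30.25
tcp_pos: [0.5283, 0.0586, 0.0836]
orientation: [3.142, -0.0, 1.398]
wrist_force: [-1.4, -0.6, 5.6]
grip_width: 0.102
grip_force: 21.2
```

apply_moves(series=[{"tx":-0.51,"ty":0.6,"tz":0,"ax":0,"ay":0,"az":0,"fingers":0},{"tx":-0.63,"ty":0.5,"tz":0,"ax":0,"ay":0,"az":0,"fingers":0},{"tx":-0.71,"ty":0.36,"tz":0,"ax":0,"ay":0,"az":0,"fingers":0},{"tx":-0.77,"ty":0.21,"tz":0,"ax":0,"ay":0,"az":0,"fingers":0},{"tx":-0.6,"ty":0.06,"tz":0,"ax":0,"ay":0,"az":0,"fingers":0},{"tx":0,"ty":0,"tz":0,"ax":0,"ay":0,"az":0,"fingers":0}])

```text
time: 31.0
tcp_pos: [0.5409, 0.0232, 0.0838]
orientation: [3.139, -0.0, 1.398]
wrist_force: [6.5, -0.2, 0.8]
grip_width: 0.101
grip_force: 20.9
```

Run:
```python
from h import *
s=monitor.sense();print(s["tcp_pos"],bed(s["tcp_pos"]),s["wrist_force"],s["grip_width"])
p=viewer.read_camera("side")
a=p["color"][170:275,170:310];cv2.imwrite("pics/s6.png",cv2.resize(a,(800,600),interpolation=cv2.INTER_CUBIC))
```

```text
[0.54089152 0.02315547 0.08375231] [ 35.57301541 -61.538735  ] [ 6.52691672 -0.19350203  0.84317841] 0.1005962901049234
```

View pics/s6.png

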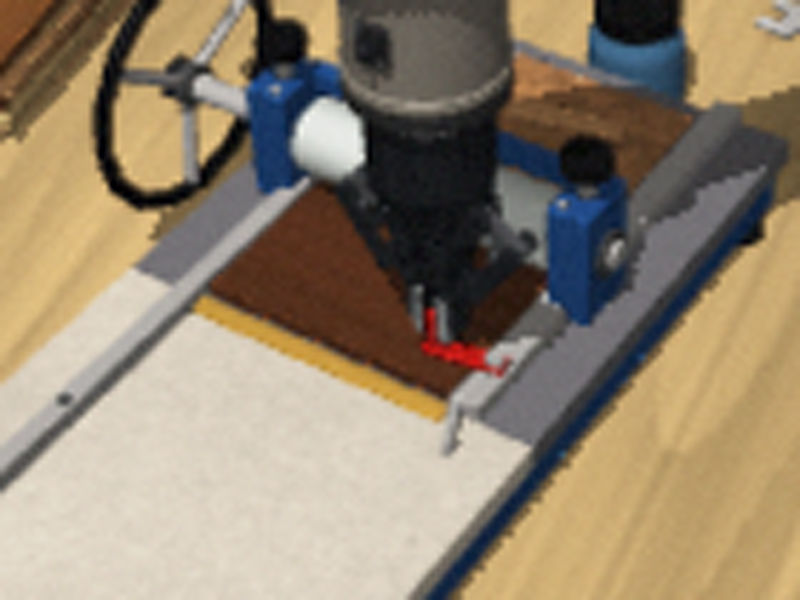

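The keeper (crop 430,345 to 505,365) reaches across the board's edge. I'll release and lift.

apply_moves(series=[{"tx":0,"ty":0,"tz":0,"ax":0,"ay":0,"az":0,"fingers":40},{"tx":0,"ty":0,"tz":0,"ax":0,"ay":0,"az":0,"fingers":40},{"tx":0,"ty":0,"tz":0,"ax":0,"ay":0,"az":0,"fingers":40},{"tx":0,"ty":0,"tz":-1.5,"ax":0,"ay":0,"az":0,"fingers":40},{"tx":0,"ty":0,"tz":-3,"ax":0,"ay":0,"az":0,"fingers":40},{"tx":0,"ty":0,"tz":-4,"ax":0,"ay":0,"az":0,"fingers":40},{"tx":0,"ty":0,"tz":-4,"ax":0,"ay":0,"az":0,"fingers":40},{"tx":4,"ty":0,"tz":-2,"ax":0,"ay":0,"az":0,"fingers":40},{"tx":5,"ty":0,"tz":0,"ax":0,"ay":0,"az":0,"fingers":40},{"tx":5,"ty":0,"tz":0,"ax":0,"ay":0,"az":0,"fingers":40},{"tx":5,"ty":0,"tz":0,"ax":0,"ay":0,"az":0,"fingers":40},{"tx":0,"ty":0,"tz":0,"ax":0,"ay":0,"az":0,"fingers":40}])

```text
time: 32.55
tcp_pos: [0.5714, 0.2159, 0.2294]
orientation: [-3.141, -0.002, 1.404]
wrist_force: [-0.2, 0.5, -0.1]
grip_width: 0.401
grip_force: 0.0
```

Run:
```python
from h import *
o=np.array([605.3,49.6]);s=monitor.sense();print(s["tcp_pos"],s["wrist_force"],s["time"])
p=viewer.read_camera("side");P=cloud(p);h=cv2.cvtColor(p["color"],cv2.COLOR_BGR2HSV);d=P[...,:2]*1000-o;bx=d@BX;by=d@BY
m=((h[...,0]<6)|(h[...,0]>174))&(h[...,1]>150)&(abs(bx-20)<50)&(abs(by+85)<50)&(P[...,2]>.06);hi=m&(P[...,2]>.088)
print("post",bx[hi].mean(),by[hi].mean(),"tab",m.sum(),bx[m].mean(),by[m].mean())
for x0 in(10,40,70):
    m=(bx>x0)&(bx<x0+20)&(by>-40)&(by<80);print("board z",np.nanmedian(P[...,2][m]))
a=p["color"][170:275,170:310];cv2.imwrite("pics/s7.png",cv2.resize(a,(800,600),interpolation=cv2.INTER_CUBIC))
```

```text
[0.57140501 0.21593384 0.22936976] [-0.21516303  0.45043969 -0.07296454] 32.55
post 29.45086235328452 -63.59774577986972 tab 64 32.597545991992206 -71.27141461772216
board z 0.06961935407920089
board z 0.06933196178037271
board z 0.06962665607526697
```

View pics/s7.png

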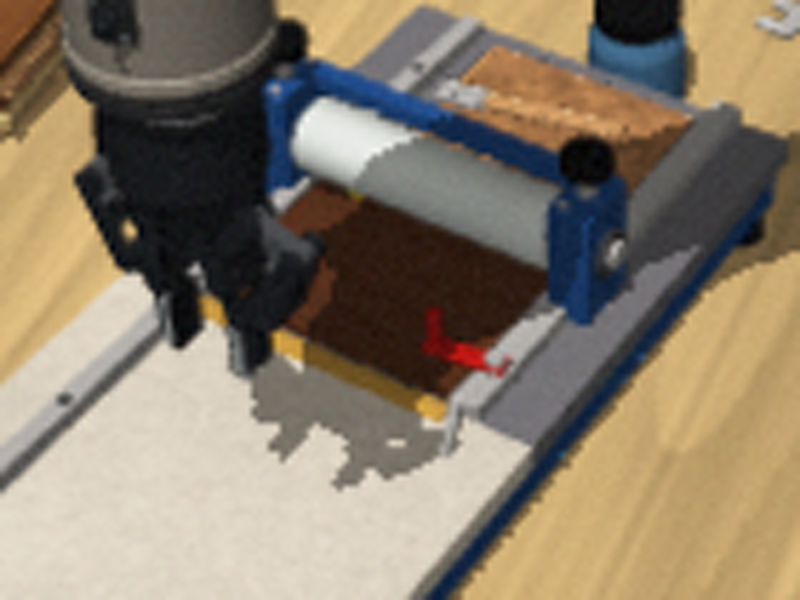

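The board lies flat at 69.5 mm top height behind the lip, and the keeper is across it at about 1.5 rad. The gripper is clear, so I'm handing in.

```bash
python3 -c "
from rig import job
print(job.finish_job())"
```

```text
the job is handed in; nothing more can be done
None
```

I handed the job in at about 33 s: the board lies flat in the recess, pressed against the end stop with a push of about 8.5 N, and the keeper is across it at roughly 1.5 rad. The hand-in returned no verdict.

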